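Press a sprung door knob home for its retaining clip

ROBOT

A 6-joint arm with a two-finger parallel gripper is mounted at the origin on a cart in front of the work surface, level with it; the furniture and walls round the work are solid. World frame = base frame: x ahead of the robot, y to its left, z up, the work surface at z = 0. Lengths are in m, angles in rad, forces in N, time in s.
With the tool pointing down it reaches from about 0.35 to 0.975 m from the base axis. Payload 4.9 kg.
Tool frame: the origin (TCP) lies at the very end of the fingers, on their centre line; the grasp point (between the pads) lies 19 mm behind it; z points along the fingers, y is the line along which they close (so a half turn about z gives the same grasp; the last joint's range is limited). The gripper opens to 85 mm and grips with 20 to 120 N. Pads are 22 mm wide; open, the fingers measure 114 mm over their backs; the gripper's body (76 mm by 85 mm) begins 54 mm behind the grasp point. The pads swing forward as they close: fully open they stand 13 mm farther back than shut.
Start: joints at [1.105, 0.053, 1.613, -0, 1.476, -0.119], TCP at [0.212, 0.588, 0.201] pointing down, gripper open.
Joint ranges: [-3.01, 3.01], [-1.01, 2.22], [0.06, 2.58], [-1.02, 4.17], [0.09, 2.62], [-3.14, 3.14]. Speed limits (rad/s): [2.57, 2.57, 3.14, 3.14, 3.14, 3.14].

INTERFACE

Orientations are given as a unit quaternion [w, x, y, z].
In Python, from plant import * gives the robot as it stands.
- The arm moves only by the tool jog_arm, never from a script. Its argument "moves" is a list that holds one entry, the list of rows, each a list of 7 numbers: the finger opening in cm, from 0 to 8.54, then the shift along the tool's x, y, z in cm, then the turn, a rotation vector about the tool's x, y, z in rad. A call has 1 to 20 rows; each row shifts and turns the commanded pose from where the row before left it, along the tool's axes as they then stand; what a row does not reach is not made up. A row lasts 1/12 s, in which the tool goes at most 41.7 mm and 7.16 degrees, less where a joint would pass 70% of its speed; a pose out of reach is approached as far as the arm can. A call is refused whole if a number of a shift passes 4.17 or a number of a turn 0.125, either way. A call with a gripper value outside its range is refused whole. The fingers move at their own pace and stop on an object; the grip force is fixed at half the most. Time passes only in rows, so rows that do not move let the fingers close. It gives the time, the measured TCP pose, the force, the opening and the grip force at its end, in the units of the state.
- state(): the state, without advancing time (a new reading comes with each control period).
- grab_frame(name): name is "side" or "top"; returns a dict with "color" (420x560x3 uint8, blue, green, red), "depth" (420x560 float32, m along the optical axis (not along the pixel's ray), 0 where there is no reading), "fx", "fy", "cx", "cy" (pixels), "R" (3x3) and "t" (3): a world point X has camera coordinates R X + t. Camera axes: x right, y down, z forward; pixel columns grow to the right and rows downward; lengths in m; the calibration is good to about 2 mm. A picture is of the moment at which its call begins.
- job_done(): hands the job in; it is judged then, once.
Trained networks look in a picture, given as the dict that the camera call returned (one of the last four; its "shot" number tells which), for a name from the list of things; names that differ only in an ending like _2 or _b are one class to them, and where a whole thing is asked for, a point or a joint stands for the part that bears it (a point fixed in the world has none). Each returns a list of dicts, best first, with "p" (0 to 1); they miss things now and then, are a little off and sometimes report something else, mostly with a low value. They report only what shows in the picture. A call takes as long as a camera call. They do not tell look-alikes from the thing itself.
- recognise(name, picture): "rect" ([centre column, centre row, width, height] in pixels, round what is visible of it).
- regions_of(name, picture): "pixels" (420x560 bool, what is visible of it) and "rect" ([centre column, centre row, width, height] in pixels, round what is visible of it).
The state is a dict: "time": time; "joint_pos": joint angles; "joint_vel": joint speeds; "joint_efforts": joint torques, N m; "tool_pos": TCP position; "tool_rot": TCP orientation; "contact_force": force on the tool from outside, world axes, zero at the start; "ft_torque": the same for the moment, N m; "gripper_width": opening from 0.0 (shut) to 1.0 (fully open); "grasp_force": force on a finger pad.
Only numpy, scipy, OpenCV 4.12 (cv2) and the standard library are available. Lean on these libraries where they do the work, as an engineer would, in place of code of your own. Each camera call takes 0.05 s, during which the arm holds its last target. There are 200 camera calls.

TASK

I am fitting the retaining clips to a set of door knobs. Take the brass knob out of the rack, lower its shank through the sprung ring on the blue clip-fitting stand without dropping it, then press it gently straight down until the ring is fully home against its stop, so that the clip groove comes out under the bridge, and finish still holding it pressed there for me. Leave the other two knobs in the rack and the things lying about where they are.

Things in the scene. Friction and masses are not known exactly. Their poses are not given: they have to be found in the camera images.
- brass_knob: Brass-coloured round door knob, upright in a rack hole, 0.2-0.4 kg. Origin: centre of its foot, z up along it. Heights from the foot: 8 mm square spindle to 17 mm, cone to 22.5, steel shank 22 mm dia. to 60 (clip groove at 25), flange 40 mm dia. 60-66, neck 25 mm dia., head 52 mm dia. with straight band 92-104 (grip at 98), domed top 120.5. Round: its yaw does not matter.
- steel_knob: A knob of the same shape, bare steel all over, in another hole of the rack; stays there. Origin as for the brass knob.
- black_knob: A knob of the same shape with a black head, in another hole of the rack; stays there. Origin as for the brass knob.
- knob_rack: Fixed plywood rack, 75 (x) by 250 (y) by 68 mm high, with three 27 mm holes in a row along its y, at y = -85, 0, +85 mm. Origin: centre of its underside, z up. The knobs' flanges rest on its top, their feet 8 mm above the bench; a knob comes clear after 60 mm of lift.
- clip_stand: Fixed clip-fitting stand, dark steel base 140 (x) by 136 (y) by 13 mm. Two blue cheeks carry a blue bridge plate 86 by 130 mm, top at 78, underside at 66 mm, with a 28 mm bore in its middle; open in front and behind. Above the bore floats the steel sprung ring. Origin: centre of its underside, z up, y across the cheeks.
- ring_seat (a point): Centre of the sprung ring's bore at the seat for the knob's flange: 104 mm above the bench with the ring up, 92 mm when home; moves with the ring. Ring 62 mm dia., bore 26 mm dia.; round the seat a lip 4 mm high, 47 mm inner dia. Two ears at y = +-42 mm sit on the springs; nothing stands above the lip.
- sprung_ring (a joint): How far the sprung ring is pressed down, in m: 0 up at rest, 0.012 fully home against its stop. About 5 N starts it and about 12 N (knob's weight included) holds it fully home; it springs back when let go. The weight of a knob alone does not press it down.
- pliers: Red-handled pliers, 172 mm long, lying behind the stand. Origin: centre of the underside.
- screwdriver: Small screwdriver with an orange handle, 150 mm long, lying near the front edge of the bench. Origin: centre of the underside.
Mind the look-alikes: they are no part of the job. Several things have the shape of the brass_knob; the one meant has the colours described above.

How it is judged:
On the way, in this order (a step that is already met when the one before it is completed fails the run):
1. the brass knob is lifted clear of the rack in the fingers (height (world z) of brass_knob above 0.072 m and contact force between the fingers and brass_knob above 1 N), for 0.1 s.
2. its shank is lowered into the sprung ring while the fingers still hold it (z of brass_knob in the frame of ring_seat below -0.025 m and horizontal distance between brass_knob and ring_seat below 0.008 m and angle between brass_knob's own z axis and vertical below 0.2 rad and contact force between the fingers and brass_knob above 1 N), for 0.05 s.
3. the ring is pressed home by the knob (value of joint sprung_ring above 0.01 m and z of brass_knob in the frame of ring_seat below -0.057 m), for 0.3 s.
At the end, for the whole second after the job is handed in: Brass knob upright (0.1 rad) in the sprung ring, flange seated (3 mm), centred (5 mm) and still; the ring pressed down at least 10 of 12 mm, by more than 5 N; fingers on the knob with over 3 N, arm not touching the stand; the other knobs moved less than 30 mm (all of step 3 and horizontal distance between brass_knob and ring_seat below 0.005 m and angle between brass_knob's own z axis and vertical below 0.1 rad and contact force between brass_knob and clip_stand above 5 N and contact force between the fingers and brass_knob above 3 N and contact force between the arm and clip_stand below 1 N and linear speed of brass_knob below 0.02 m/s and distance of each of steel_knob, black_knob from where it was at the start of the episode below 0.03 m); the arm keeps its last pose, push and grip.
It fails at once if another knob is taken out of the rack or tipped (distance of any of steel_knob, black_knob from where it was at the start of the episode above 0.03 m or angle between any of steel_knob, black_knob's own z axis and vertical above 0.3 rad).
It fails at once if the knob is rammed onto the stand (more than 60 N) (contact force between brass_knob and clip_stand above 60 N).
It fails at once if the pliers or screwdriver is knocked away (more than 40 mm) (distance of any of pliers, screwdriver from where it was at the start of the episode above 0.04 m).
It also fails if it takes over 38 s, if anything falls off the work surface, if the arm or the gripper's body presses on something with over 40 N, if the wrist force passes 120 N, or if a joint passes its speed limit or range.

## Working session

There is one attempt and no reset: what is moved stays moved. The work goes in short steps, Python scripts to look and compute and a tool call to move; the robot and the scene stay as the last step left them, time stands still between calls to the robot, and variables do not carry over. Pictures are saved under pics/ and viewed, at most 10 in all, crops included, and the job is handed in when it is done.

Besides the shell and the picture viewer there is one more tool, called after "Request:" by a JSON object that holds its "api" and its "payload". jog_arm: Moves the arm, as the interface text tells. Its arguments: {"type":"object","properties":{"moves":{"type":"array"}},"required":["moves"]}

```bash
mkdir -p pics; python3 - <<'E'
from plant import *
import cv2,numpy as np
s=state();print(s)
for n in("side","top"):
    f=grab_frame(n);cv2.imwrite(f"pics/{n}0.png",f["color"]);print(n,f["shot"],f["fx"],f["R"],f["t"])
    for o in("brass_knob","ring_seat","clip_stand","knob_rack"):
        print(o,[(round(r["p"],2),np.round(r["rect"]).tolist()) for r in recognise(o,f)][:4])
E
```

```text
{'time': 0.0, 'joint_pos': array([ 1.10499133e+00,  5.33782789e-02,  1.61429806e+00,  3.30683121e-05,
        1.47599079e+00, -1.19021332e-01]), 'joint_vel': array([-4.45424393e-04,  5.10518795e-05,  1.04951742e-04,  1.56454156e-04,
        9.55112743e-04, -1.35925257e-03]), 'joint_efforts': array([ 7.79709735e-04, -3.93682158e+01, -3.70181000e+01, -1.11410063e-04,
        7.24529615e-03, -2.94798959e-06]), 'tool_pos': array([0.21211466, 0.58717762, 0.19944738]), 'tool_rot': array([-3.14756742e-04,  1.72525775e-01,  9.85004457e-01, -9.88460496e-04]), 'contact_force': array([0.06035847, 0.26788494, 0.17761796]), 'ft_torque': array([-0.07158867,  0.03519539, -0.01146633]), 'grasp_force': 0.0, 'gripper_width': 1.0013059702698988}
side 1 511.7809426627173 [[-0.99794172  0.06252283 -0.01425534]
 [ 0.04463966  0.51769985 -0.85439696]
 [-0.04603933 -0.85327473 -0.51942527]] [0.56407241 0.07464869 1.38607611]
brass_knob [(0.97, [240.0, 171.0, 19.0, 37.0]), (0.82, [280.0, 193.0, 18.0, 20.0]), (0.74, [333.0, 205.0, 24.0, 21.0])]
ring_seat [(0.51, [287.0, 168.0, 18.0, 23.0])]
clip_stand [(0.87, [287.0, 176.0, 52.0, 51.0])]
knob_rack [(0.69, [336.0, 250.0, 41.0, 82.0])]
top 2 445.9000496701179 [[-0.03291    -0.99945746  0.00131339]
 [-0.97082031  0.03165466 -0.23770971]
 [ 0.23753917 -0.00909809 -0.97133535]] [-0.01812154  0.58258132  1.07627926]
brass_knob [(0.78, [379.0, 170.0, 16.0, 24.0]), (0.75, [270.0, 268.0, 24.0, 25.0])]
ring_seat [(0.62, [376.0, 222.0, 41.0, 28.0])]
clip_stand [(0.97, [370.0, 230.0, 62.0, 62.0])]
knob_rack [(0.97, [236.0, 269.0, 104.0, 38.0])]
```

View pics/side0.png

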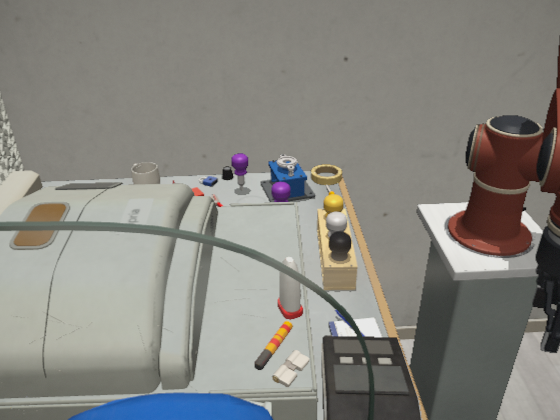

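View pics/top0.png

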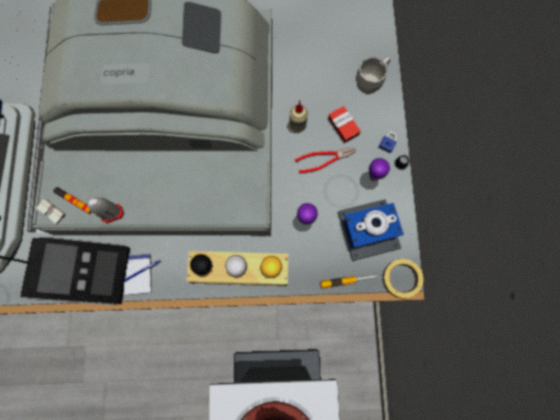

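The side view shows brass at (333,205), steel at (337,222), black at (340,243), and the ring on the blue stand at about (287,162). The top view shows brass at (271,266) and the ring at (376,222). There are purple loose knobs at (307,213) and (379,168), which I need to keep clear of.

```bash
cat > h.py <<'E'
from plant import *
import cv2,numpy as np
from scipy.optimize import least_squares
def world(f,m):
    v,u=np.nonzero(m&(f["depth"]>0));d=f["depth"][v,u]
    c=np.c_[(u-f["cx"])/f["fx"]*d,(v-f["cy"])/f["fy"]*d,d]
    return (c-f["t"])@f["R"]
def proj(f,X):
    c=np.atleast_2d(X)@f["R"].T+f["t"];return np.c_[c[:,0]/c[:,2]*f["fx"]+f["cx"],c[:,1]/c[:,2]*f["fy"]+f["cy"]]
def tri(fs,ps):
    return least_squares(lambda X:np.concatenate([(proj(f,X)[0]-p) for f,p in zip(fs,ps)]),[.4,-.1,.1])
def at(f,name,u,v,r=25):
    L=[x for x in regions_of(name,f) if abs(x["rect"][0]-u)<r and abs(x["rect"][1]-v)<r]
    return L[0] if L else None
E
python3 - <<'E'
from h import *
fs=[grab_frame("side"),grab_frame("top")]
def yellow(f,u,v):
    h=cv2.cvtColor(f["color"],cv2.COLOR_BGR2HSV);m=cv2.inRange(h,(18,120,60),(35,255,255))>0
    w=np.zeros_like(m);w[v-16:v+16,u-16:u+16]=1;return m&w
ps=[]
for f,(u,v) in zip(fs,[(333,205),(271,266)]):
    m=yellow(f,u,v);p=world(f,m);yy,xx=np.nonzero(m)
    ps.append(np.array([(xx.min()+xx.max())/2,(yy.min()+yy.max())/2]))
    print("brass",m.sum(),[xx.min(),xx.max(),yy.min(),yy.max()],p.mean(0).round(4),np.percentile(p,[2,50,98],axis=0).round(3).tolist())
    q=p[(p[:,2]>.085)]
    r=least_squares(lambda c:np.linalg.norm(q-c[:3],axis=1)-.026,[*p.mean(0)[:2],.1],loss="soft_l1",f_scale=.002);print(" sphere",r.x.round(4),r.cost)
r=tri(fs,ps);print("tri",r.x.round(4),r.fun.round(2))
for f,(u,v) in zip(fs,[(287,168),(376,222)]):
    for n in("ring_seat","clip_stand"):
        x=at(f,n,u,v)
        if x:
            p=world(f,x["pixels"]);print(n,x["rect"],len(p),np.percentile(p,[2,50,98],axis=0).round(3).tolist())
            q=p[(p[:,2]>.094)&(p[:,2]<.12)];print(len(q),q.mean(0).round(4),((q.min(0)+q.max(0))/2).round(4),np.ptp(q,axis=0).round(3), cv2.minAreaRect((q[:,:2]*1000).astype(np.float32)))
    cv2.imwrite(f"pics/ring_{u}.png",cv2.resize(f["color"][v-45:v+45,u-45:u+45],None,fx=6,fy=6,interpolation=cv2.INTER_CUBIC))
a,b=[cv2.imread(f"pics/ring_{u}.png") for u in(287,376)]
cv2.imwrite("pics/ring.png",cv2.resize(np.hstack([a,b]),(800,400)))
f=fs[1];x=at(f,"knob_rack",236,269)
if x:
    p=world(f,x["pixels"]);q=p[(p[:,2]>.06)&(p[:,2]<.075)];print("rack",q.mean(0),cv2.minAreaRect((q[:,:2]*1000).astype(np.float32)))
E
```

```text
brass 319 [np.int64(324), np.int64(342), np.int64(191), np.int64(217)] [ 0.4285 -0.0027  0.1133] [[0.397, -0.215, 0.021], [0.43, 0.008, 0.119], [0.451, 0.021, 0.131]]
 sphere [ 0.4274 -0.006   0.1069] 0.0004413038241775316
brass 425 [np.int64(255), np.int64(282), np.int64(255), np.int64(277)] [ 0.4262 -0.0046  0.1165] [[0.403, -0.029, 0.065], [0.425, -0.005, 0.123], [0.457, 0.022, 0.13]]
 sphere [ 0.4265 -0.0062  0.1047] 0.0006326390911045193
tri [0.4275 0.0005 0.1121] [ 0.06  0.01  0.01 -0.05]
ring_seat [285.5, 165.6, 16.4, 19.9] 220 [[0.503, -0.313, 0.083], [0.527, -0.261, 0.106], [0.553, -0.221, 0.111]]
209 [ 0.528  -0.2627  0.1061] [ 0.5272 -0.2672  0.1037] [0.058 0.098 0.017] ((526.8826904296875, -267.01947021484375), (88.78802490234375, 56.19110107421875), 75.09087371826172)
clip_stand [287.6, 175.9, 56.8, 55.6] 1399 [[0.457, -0.324, 0.006], [0.522, -0.239, 0.073], [0.597, -0.199, 0.11]]
228 [ 0.5286 -0.2597  0.1062] [ 0.5403 -0.2051  0.1071] [0.084 0.225 0.024] ((537.3003540039062, -201.69436645507812), (228.2963104248047, 60.50371551513672), 82.49751281738281)
ring_seat [376.0, 220.4, 37.6, 27.1] 477 [[0.502, -0.312, 0.097], [0.527, -0.266, 0.104], [0.553, -0.223, 0.11]]
474 [ 0.5273 -0.267   0.104 ] [ 0.5283 -0.2677  0.1037] [0.058 0.098 0.016] ((527.6886596679688, -267.5531005859375), (89.88822937011719, 57.339054107666016), 74.39566802978516)
clip_stand [371.3, 232.1, 57.8, 61.6] 2911 [[0.454, -0.337, -0.0], [0.514, -0.262, 0.075], [0.598, -0.2, 0.108]]
513 [ 0.5266 -0.2678  0.1038] [ 0.5274 -0.2688  0.1037] [0.059 0.101 0.016] ((527.8176879882812, -268.54620361328125), (60.79920196533203, 88.91665649414062), 44.668304443359375)
rack [0.42711941 0.07446681 0.06697117] ((431.7680969238281, 79.20044708251953), (249.11627197265625, 75.39871978759766), 86.57076263427734)
```

View pics/ring.png

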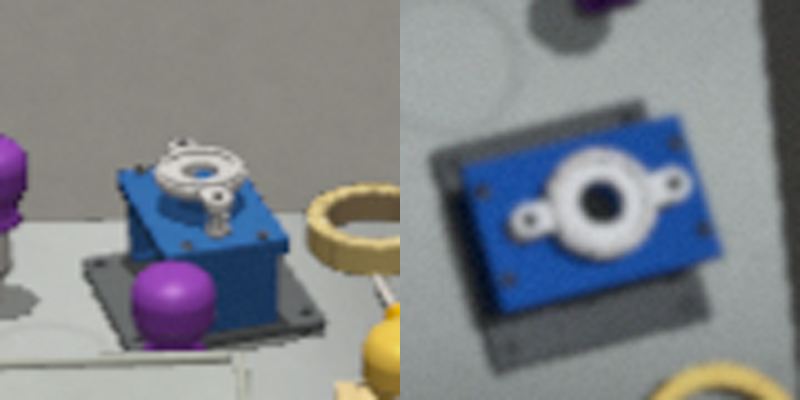

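Both views agree with the rack geometry. Brass is at about (0.427, -0.006) and the ring at about (0.5275, -0.267, 0.104). I'll first turn the tool so the fingers close across the row, along world x.

Request:
{"api": "jog_arm", "payload": {"moves": [[[8.54,0,0,0,0,0,0.125],[8.54,0,0,0,0,0,0.125],[8.54,0,0,0,0,0,0.125],[8.54,0,0,0,0,0,0.125],[8.54,0,0,0,0,0,0.125],[8.54,0,0,0,0,0,0.125],[8.54,0,0,0,0,0,0.125],[8.54,0,0,0,0,0,0.125],[8.54,0,0,0,0,0,0.125],[8.54,0,0,0,0,0,0.125],[8.54,0,0,0,0,0,0],[8.54,0,0,0,0,0,0]]]}}

```text
time: 1.85
tool_pos: [0.2124, 0.5878, 0.2007]
tool_rot: [0.0, 0.715, 0.699, 0.0]
contact_force: [0.6, -0.4, 0.2]
gripper_width: 1.0
grasp_force: 0.0
```

```bash
cat >> h.py <<'E'
from scipy.spatial.transform import Rotation as Ro
def rot(s): q=s["tool_rot"];return Ro.from_quat([q[1],q[2],q[3],q[0]]).as_matrix()
def to(target):
    s=state();R=rot(s);print("R",R.round(3).tolist(),"pos",s["tool_pos"].round(4),"F",s["contact_force"].round(2),"w",round(s["gripper_width"],3),"g",s["grasp_force"],"t",s["time"]);print("tool shift cm",((np.array(target)-s["tool_pos"])@R*100).round(2))
E
python3 -c "
from h import *
to([.427,-.006,.19])"
```

```text
R [[0.023, 1.0, 0.0], [1.0, -0.023, 0.0], [0.0, 0.0, -1.0]] pos [0.2124 0.5878 0.2007] F [ 0.55 -0.37  0.19] w 1.0 g 0.0 t 1.85
tool shift cm [-58.87  22.81   1.07]
```

Request:
{"api": "jog_arm", "payload": {"moves": [[[8.54,-3.68,1.425,0,0,0,0],[8.54,-3.68,1.425,0,0,0,0],[8.54,-3.68,1.425,0,0,0,0],[8.54,-3.68,1.425,0,0,0,0],[8.54,-3.68,1.425,0,0,0,0],[8.54,-3.68,1.425,0,0,0,0],[8.54,-3.68,1.425,0,0,0,0],[8.54,-3.68,1.425,0,0,0,0],[8.54,-3.68,1.425,0,0,0,0],[8.54,-3.68,1.425,0,0,0,0],[8.54,-3.68,1.425,0,0,0,0],[8.54,-3.68,1.425,0,0,0,0],[8.54,-3.68,1.425,0,0,0,0],[8.54,-3.68,1.425,0,0,0,0],[8.54,-3.68,1.425,0,0,0,0],[8.54,-3.68,1.425,0,0,0,0],[8.54,0,0,0,0,0,0],[8.54,0,0,0,0,0,0],[8.54,0,0,0,0,0,0]]]}}

```text
time: 3.43
tool_pos: [0.4249, -0.0067, 0.2007]
tool_rot: [-0.0, 0.716, 0.698, 0.0]
contact_force: [-0.3, -0.1, -1.0]
gripper_width: 0.999
grasp_force: 0.0
```

```bash
python3 - <<'E'
from h import *
to([.427,-.006,.085])
f=grab_frame("side");cv2.imwrite("pics/above.png",cv2.resize(f["color"][90:290,220:460],None,fx=3,fy=3,interpolation=cv2.INTER_CUBIC))
E
```

```text
R [[0.025, 1.0, -0.0], [1.0, -0.025, 0.0], [0.0, -0.0, -1.0]] pos [ 0.4249 -0.0067  0.2007] F [-0.33 -0.11 -0.99] w 0.999 g 0.0 t 3.4333
tool shift cm [ 0.07  0.21 11.57]
```

View pics/above.png

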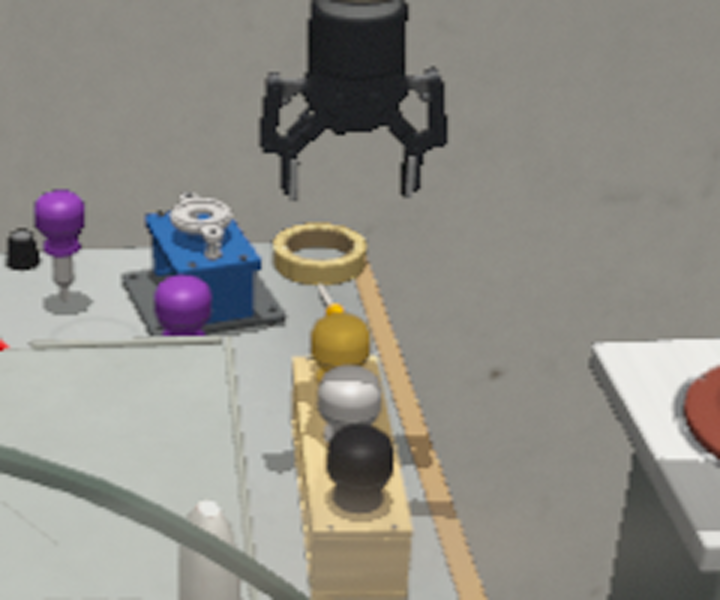

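The gripper stands centred over the brass knob, with the fingers at crop (290,190) and (410,190) and the brass head at (340,340). I'll descend and grip.

Request:
{"api": "jog_arm", "payload": {"moves": [[[8.54,0.05,0.2,0,0,0,0],[8.54,0,0,2.5,0,0,0],[8.54,0,0,2.5,0,0,0],[8.54,0,0,2.5,0,0,0],[8.54,0,0,2.0,0,0,0],[8.54,0,0,1.5,0,0,0],[8.54,0,0,0.55,0,0,0],[8.54,0,0,0,0,0,0],[8.54,0,0,0,0,0,0]]]}}

```text
time: 4.23
tool_pos: [0.4274, -0.0057, 0.0858]
tool_rot: [0.0, 0.716, 0.698, 0.0]
contact_force: [0.4, -0.0, 0.2]
gripper_width: 1.0
grasp_force: 0.0
```

Request:
{"api": "jog_arm", "payload": {"moves": [[[4.0,0,0,0,0,0,0],[4.0,0,0,0,0,0,0],[4.0,0,0,0,0,0,0],[4.0,0,0,0,0,0,0],[4.0,0,0,0,0,0,0],[4.0,0,0,0,0,0,0],[4.0,0,0,0,0,0,0],[4.0,0,0,0,0,0,0]]]}}

```text
time: 4.9
tool_pos: [0.4275, -0.0065, 0.0882]
tool_rot: [-0.0, 0.716, 0.698, -0.0]
contact_force: [-7.9, 0.2, 12.7]
gripper_width: 0.48
grasp_force: 78.7
```

```bash
python3 - <<'E'
from h import *
to([.427,-.006,.085])
f=grab_frame("side");cv2.imwrite("pics/grip.png",cv2.resize(f["color"][130:270,260:410],None,fx=4,fy=4,interpolation=cv2.INTER_CUBIC))
E
```

```text
R [[0.026, 1.0, -0.0], [1.0, -0.026, -0.0], [-0.0, -0.0, -1.0]] pos [ 0.4275 -0.0065  0.0882] F [-7.94  0.17 12.72] w 0.48 g 78.69834552286193 t 4.9
tool shift cm [ 0.05 -0.05  0.32]
```

View pics/grip.png

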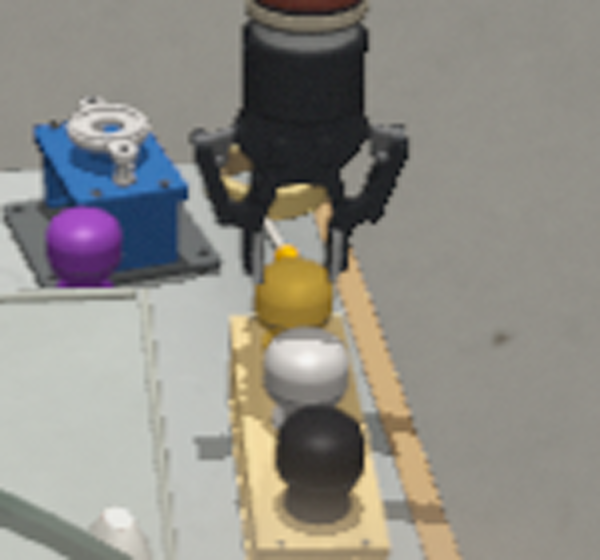

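```bash
python3 - <<'E'
from h import *
f=grab_frame("side")
h=cv2.cvtColor(f["color"],cv2.COLOR_BGR2HSV)
full=np.zeros(h.shape[:2],bool);full[150:235,300:370]=1
ye=(cv2.inRange(h,(15,110,40),(35,255,255))>0)&full
P=np.zeros(h.shape[:2]+(3,));P[full&(f["depth"]>0)]=world(f,full)
for v in range(186,216,2):
    print(v,[("Y" if ye[v,u] else "-")+f"{P[v,u,0]*1000:.0f},{P[v,u,1]*1000:.0f},{P[v,u,2]*1000:.0f}" for u in range(317,351,3)])
E
```

```text
186 ['-430,-286,5', '-461,-7,162', '-456,5,169', '-405,-265,16', '-392,-288,2', '-383,-284,4', '-374,-283,4', '-363,-290,-0', 'Y407,-13,156', '-403,5,166', '-395,4,165', '-290,-453,-94']
188 ['-431,-279,2', '-462,-4,158', '-455,3,162', '-403,-277,2', '-394,-275,3', '-385,-274,3', '-375,-273,3', '-366,-271,3', 'Y407,-10,152', '-402,4,160', '-394,-2,156', '-289,-455,-104']
190 ['-433,-268,1', '-462,-3,153', '-455,2,155', '-405,-262,3', '-399,-244,13', '-387,-260,3', '-377,-261,2', '-368,-259,3', '-407,-7,148', '-402,2,153', '-301,-446,-106', '-287,-462,-116']
192 ['-434,-254,2', '-461,-3,147', '-454,0,149', '-407,-251,3', 'Y402,-221,19', 'Y394,-218,21', '-379,-250,1', '-370,-248,2', '-407,-8,142', '-402,3,148', '-343,-243,4', '-288,-455,-120']
194 ['-436,-240,3', '-461,-3,141', '-454,-4,141', '-408,-243,-0', 'Y434,-28,125', 'Y427,-23,128', '-420,-21,129', '-373,-232,5', '-408,-3,139', '-402,8,144', '-344,-237,0', '-287,-457,-130']
196 ['-437,-232,1', '-461,-2,136', '-454,1,137', '-444,-12,129', 'Y437,-9,131', 'Y430,-6,132', 'Y422,-8,130', 'Y414,-10,129', '-408,-3,133', '-400,-2,133', '
[... 987 characters left out ...]
-453,1,101', 'Y447,13,109', 'Y440,13,109', 'Y432,13,108', 'Y425,18,111', 'Y418,18,110', 'Y408,8,104', '-367,-153,2', '-358,-154,1', '-350,-153,2']
210 ['-462,-44,68', '-455,-40,70', '-447,-35,73', 'Y447,12,102', 'Y440,17,105', 'Y433,20,106', 'Y425,16,104', 'Y417,17,104', 'Y408,11,100', '-391,-37,69', '-361,-139,4', '-352,-143,1']
212 ['-463,-36,67', '-456,-29,71', '-448,-30,70', 'Y446,6,93', 'Y439,13,96', '-440,60,126', '-433,66,129', '-426,64,128', '-401,-24,71', '-392,-27,69', '-361,-137,-2', '-352,-138,-3']
214 ['-464,-31,64', '-457,-23,68', '-449,-20,70', 'Y443,-10,76', '-448,69,126', '-443,78,131', '-435,77,130', '-428,79,131', '-420,77,129', '-394,-20,67', '-365,-118,4', '-356,-119,2']
```

The pads straddle the band, with the left finger down to z of about 0.10. The upward force looks like friction from the finger swing. I'll do a small test lift.

Request:
{"api": "jog_arm", "payload": {"moves": [[[3.5,0,0,-0.4,0,0,0],[3.5,0,0,-0.8,0,0,0],[3.5,0,0,-0.8,0,0,0],[3.5,0,0,0,0,0,0],[3.5,0,0,0,0,0,0],[3.5,0,0,0,0,0,0]]]}}

```text
time: 5.5
tool_pos: [0.4268, -0.0063, 0.1049]
tool_rot: [-0.0, 0.716, 0.698, -0.0]
contact_force: [-0.1, -0.7, -3.7]
gripper_width: 0.471
grasp_force: 83.2
```

```bash
cat >> h.py <<'E'
def knob(f,u,v,r=22):
    h=cv2.cvtColor(f["color"],cv2.COLOR_BGR2HSV);m=cv2.inRange(h,(15,110,40),(35,255,255))>0
    w=np.zeros_like(m);w[v-r:v+r,u-r:u+r]=1
    p=world(f,m&w);p=p[p[:,2]>.08]
    c=np.median(p,0);p=p[np.linalg.norm(p-c,axis=1)<.05]
    print("knob pts",len(p),np.percentile(p,[1,50,99],axis=0).round(3).tolist());return p
E
python3 - <<'E'
from h import *
to([.427,-.006,.085])
f=grab_frame("side")
u,v=proj(f,[.427,-.006,.13])[0].astype(int);knob(f,u,v)
E
```

```text
R [[0.026, 1.0, -0.0], [1.0, -0.026, 0.0], [0.0, -0.0, -1.0]] pos [ 0.4268 -0.0063  0.1049] F [-0.09 -0.68 -3.67] w 0.471 g 83.21117987972684 t 5.5
tool shift cm [0.03 0.02 1.99]
knob pts 381 [[0.403, -0.017, 0.09], [0.429, 0.009, 0.132], [0.451, 0.021, 0.149]]
```

The knob came up with the fingers: its top is at 0.149 and the tool carries about 3.7 N. I'll lift to carry height and travel over the ring.

Request:
{"api": "jog_arm", "payload": {"moves": [[[3.5,0,0,-1.5,0,0,0],[3.5,0,0,-2.2,0,0,0],[3.5,0,0,-2.2,0,0,0],[3.5,0,0,-2.2,0,0,0],[3.5,0,0,-2.0,0,0,0],[3.5,0,0,-1.0,0,0,0],[3.5,0,0,0,0,0,0],[3.5,0,0,0,0,0,0],[3.5,0,0,0,0,0,0]]]}}

```text
time: 6.3
tool_pos: [0.4261, -0.0062, 0.2142]
tool_rot: [-0.001, 0.716, 0.698, -0.001]
contact_force: [0.5, 0.1, -3.0]
gripper_width: 0.474
grasp_force: 81.4
```

Request:
{"api": "jog_arm", "payload": {"moves": [[[3.5,-1.29,0.54,0,0,0,0],[3.5,-1.29,0.54,0,0,0,0],[3.5,-2.58,1.07,0,0,0,0],[3.5,-2.58,1.07,0,0,0,0],[3.5,-2.58,1.07,0,0,0,0],[3.5,-2.58,1.07,0,0,0,0],[3.5,-2.58,1.07,0,0,0,0],[3.5,-2.58,1.07,0,0,0,0],[3.5,-2.58,1.07,0,0,0,0],[3.5,-2.58,1.07,0,0,0,0],[3.5,-1.29,0.54,0,0,0,0],[3.5,-1.29,0.54,0,0,0,0],[3.5,0,0,0,0,0,0],[3.5,0,0,0,0,0,0],[3.5,0,0,0,0,0,0],[3.5,0,0,0,0,0,0]]]}}

```text
time: 7.63
tool_pos: [0.5273, -0.2659, 0.2161]
tool_rot: [-0.0, 0.716, 0.698, 0.0]
contact_force: [0.5, -0.4, -2.6]
gripper_width: 0.473
grasp_force: 81.2
```

```bash
python3 - <<'E'
from h import *
to([.5275,-.267,.2])
T=state()["tool_pos"]
C=[]
for n in("side","top"):
    f=grab_frame(n)
    X=[T[0],T[1],T[2]+.02];u,v=proj(f,X)[0].round().astype(int);print(n,"head px",u,v,"ring px",proj(f,[.5275,-.267,.108])[0].round(1))
    try:
        p=knob(f,u,v,30);q=p[p[:,2]>.19]
        r=least_squares(lambda c:np.linalg.norm(q-c[:3],axis=1)-.026,X,loss="soft_l1",f_scale=.002);print(" sphere",r.x.round(4))
    except Exception as e: print(e)
    a,b=proj(f,[.5275,-.267,.15])[0].astype(int)
    C.append(cv2.resize(f["color"][b-45:b+45,a-45:a+45],(400,400),interpolation=cv2.INTER_CUBIC))
cv2.imwrite("pics/hover.png",np.hstack(C))
E
```

```text
R [[0.025, 1.0, -0.0], [1.0, -0.025, 0.0], [0.0, -0.0, -1.0]] pos [ 0.5273 -0.2659  0.2161] F [ 0.5  -0.39 -2.63] w 0.473 g 81.21666741391329 t 7.6333
tool shift cm [-0.11  0.02  1.61]
side head px 286 121 ring px [286.4 160.5]
knob pts 322 [[0.502, -0.276, 0.2], [0.526, -0.249, 0.238], [0.549, -0.237, 0.259]]
 sphere [ 0.527  -0.265   0.2328]
top head px 388 210 ring px [376.  221.9]
knob pts 40 [[0.532, -0.267, 0.248], [0.541, -0.259, 0.253], [0.548, -0.252, 0.26]]
 sphere [ 0.5336 -0.2632  0.2291]
```

View pics/hover.png

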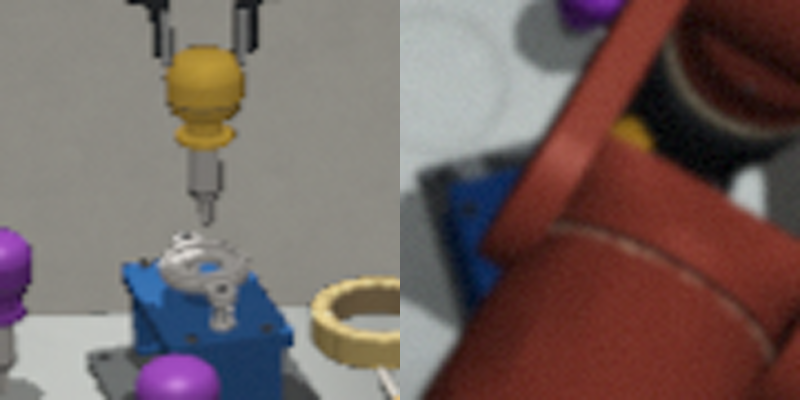

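At the hover the knob hangs upright, with its spindle tip at crop (206,225), just above the bore at (208,268). The arm hides the top view. I'll shift 1 mm in y and lower the spindle into the bore.

Request:
{"api": "jog_arm", "payload": {"moves": [[[3.5,-0.1,0,0,0,0,0],[3.5,0,0,1.5,0,0,0],[3.5,0,0,1.5,0,0,0],[3.5,0,0,1.0,0,0,0],[3.5,0,0,0.5,0,0,0],[3.5,0,0,0.2,0,0,0],[3.5,0,0,0,0,0,0],[3.5,0,0,0,0,0,0],[3.5,0,0,0,0,0,0]]]}}

```text
time: 8.48
tool_pos: [0.528, -0.2684, 0.1704]
tool_rot: [0.001, 0.716, 0.698, 0.0]
contact_force: [0.4, 0.4, -2.6]
gripper_width: 0.469
grasp_force: 81.2
```

Request:
{"api": "jog_arm", "payload": {"moves": [[[3.5,0,0,0.25,0,0,0],[3.5,0,0,0.25,0,0,0],[3.5,0,0,0.2,0,0,0],[3.5,0,0,0,0,0,0],[3.5,0,0,0,0,0,0],[3.5,0,0,0,0,0,0]]]}}

```text
time: 8.98
tool_pos: [0.5275, -0.268, 0.1622]
tool_rot: [-0.0, 0.716, 0.698, -0.0]
contact_force: [0.4, -0.7, -1.9]
gripper_width: 0.468
grasp_force: 81.2
```

```bash
python3 - <<'E'
from h import *
to([.5275,-.267,.15])
T=state()["tool_pos"]
f=grab_frame("side")
X=[T[0],T[1],T[2]+.02];u,v=proj(f,X)[0].round().astype(int)
p=knob(f,u,v,30);q=p[p[:,2]>T[2]-.01]
print(least_squares(lambda c:np.linalg.norm(q-c[:3],axis=1)-.026,X,loss="soft_l1",f_scale=.002).x.round(4))
a,b=proj(f,[.5275,-.267,.13])[0].astype(int)
cv2.imwrite("pics/in.png",cv2.resize(f["color"][b-30:b+30,a-30:a+30],(600,600),interpolation=cv2.INTER_CUBIC))
E
```

```text
R [[0.026, 1.0, -0.0], [1.0, -0.026, 0.0], [0.0, -0.0, -1.0]] pos [ 0.5275 -0.268   0.1622] F [ 0.38 -0.73 -1.91] w 0.468 g 81.2134954329835 t 8.9833
tool shift cm [0.1  0.   1.22]
knob pts 304 [[0.502, -0.278, 0.146], [0.527, -0.252, 0.185], [0.549, -0.24, 0.205]]
[ 0.5272 -0.2675  0.1804]
```

View pics/in.png

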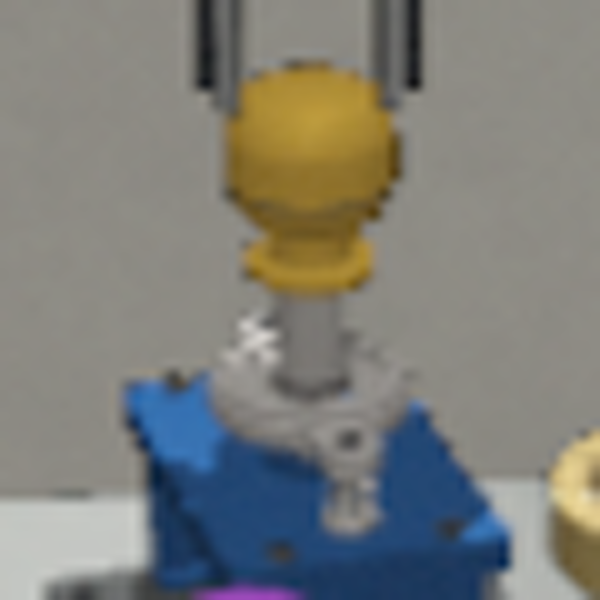

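The shank tip is in the bore: shank axis at crop column 313, ring centre at about 310. There is no side load, and the knob has not slipped (its top stays 43 mm above the TCP). I'll lower further.

Request:
{"api": "jog_arm", "payload": {"moves": [[[3.5,0,0,0.3,0,0,0],[3.5,0,0,0.3,0,0,0],[3.5,0,0,0.3,0,0,0],[3.5,0,0,0.3,0,0,0],[3.5,0,0,0,0,0,0],[3.5,0,0,0,0,0,0]]]}}

```text
time: 9.53
tool_pos: [0.5273, -0.2679, 0.1497]
tool_rot: [-0.0, 0.716, 0.698, -0.0]
contact_force: [0.0, 0.3, -2.5]
gripper_width: 0.469
grasp_force: 81.2
```

Request:
{"api": "jog_arm", "payload": {"moves": [[[3.5,0,0,0.4,0,0,0],[3.5,0,0,0.4,0,0,0],[3.5,0,0,0.4,0,0,0],[3.5,0,0,0.4,0,0,0],[3.5,0,0,0.3,0,0,0],[3.5,0,0,0,0,0,0],[3.5,0,0,0,0,0,0],[3.5,0,0,0,0,0,0]]]}}

```text
time: 10.2
tool_pos: [0.5275, -0.268, 0.1313]
tool_rot: [-0.0, 0.716, 0.698, -0.0]
contact_force: [0.2, 0.0, -3.2]
gripper_width: 0.471
grasp_force: 81.2
```

Request:
{"api": "jog_arm", "payload": {"moves": [[[3.5,0,0,0.2,0,0,0],[3.5,0,0,0.2,0,0,0],[3.5,0,0,0.2,0,0,0],[3.5,0,0,0.2,0,0,0],[3.5,0,0,0.2,0,0,0],[3.5,0,0,0,0,0,0],[3.5,0,0,0,0,0,0]]]}}

```text
time: 10.78
tool_pos: [0.5276, -0.268, 0.122]
tool_rot: [0.0, 0.716, 0.698, 0.0]
contact_force: [-2.8, 2.0, 3.8]
gripper_width: 0.471
grasp_force: 83.6
```

Request:
{"api": "jog_arm", "payload": {"moves": [[[3.5,0,0,0.1,0,0,0],[3.5,0,0,0.1,0,0,0],[3.5,0,0,0.1,0,0,0],[3.5,0,0,0.1,0,0,0],[3.5,0,0,0,0,0,0],[3.5,0,0,0,0,0,0],[3.5,0,0,0,0,0,0]]]}}

```text
time: 11.37
tool_pos: [0.5277, -0.2681, 0.1181]
tool_rot: [0.0, 0.716, 0.698, 0.0]
contact_force: [-2.6, 2.5, 6.9]
gripper_width: 0.468
grasp_force: 84.3
```

The flange has seated and the ring is moving (tool force +6.9 N). I'll press on gently.

Request:
{"api": "jog_arm", "payload": {"moves": [[[3.5,0,0,0.1,0,0,0],[3.5,0,0,0.1,0,0,0],[3.5,0,0,0.1,0,0,0],[3.5,0,0,0.1,0,0,0],[3.5,0,0,0,0,0,0],[3.5,0,0,0,0,0,0],[3.5,0,0,0,0,0,0]]]}}

```text
time: 11.95
tool_pos: [0.5277, -0.2681, 0.1147]
tool_rot: [0.0, 0.716, 0.698, 0.0]
contact_force: [-3.7, 3.0, 7.6]
gripper_width: 0.468
grasp_force: 85.0
```

Request:
{"api": "jog_arm", "payload": {"moves": [[[3.5,0,0,0.1,0,0,0],[3.5,0,0,0.05,0,0,0],[3.5,0,0,0,0,0,0],[3.5,0,0,0,0,0,0],[3.5,0,0,0,0,0,0]]]}}

```text
time: 12.37
tool_pos: [0.5277, -0.2681, 0.1134]
tool_rot: [0.0, 0.716, 0.698, 0.0]
contact_force: [-4.5, 3.8, 9.3]
gripper_width: 0.469
grasp_force: 85.3
```

Request:
{"api": "jog_arm", "payload": {"moves": [[[3.5,0.05,-0.05,0,0,0,0],[3.5,0,0,0.05,0,0,0],[3.5,0,0,0.05,0,0,0],[3.5,0,0,0,0,0,0],[3.5,0,0,0,0,0,0],[3.5,0,0,0,0,0,0]]]}}

```text
time: 12.87
tool_pos: [0.5277, -0.2678, 0.1127]
tool_rot: [0.001, 0.716, 0.698, 0.0]
contact_force: [-4.1, 2.2, 10.0]
gripper_width: 0.47
grasp_force: 85.4
```

Request:
{"api": "jog_arm", "payload": {"moves": [[[3.5,0.03,-0.03,0.05,0,0,0],[3.5,0,0,0.05,0,0,0],[3.5,0,0,0,0,0,0],[3.5,0,0,0,0,0,0],[3.5,0,0,0,0,0,0]]]}}

```text
time: 13.28
tool_pos: [0.5277, -0.2678, 0.1125]
tool_rot: [0.001, 0.716, 0.698, 0.0]
contact_force: [-4.2, 3.3, 11.7]
gripper_width: 0.471
grasp_force: 86.1
```

Request:
{"api": "jog_arm", "payload": {"moves": [[[3.5,0,0,0.05,0,0,0],[3.5,0,0,0.05,0,0,0],[3.5,0,0,0,0,0,0],[3.5,0,0,0,0,0,0],[3.5,0,0,0,0,0,0]]]}}

```text
time: 13.7
tool_pos: [0.5277, -0.2678, 0.1124]
tool_rot: [0.001, 0.716, 0.698, 0.0]
contact_force: [-6.1, 5.2, 14.8]
gripper_width: 0.472
grasp_force: 87.4
```

```bash
python3 - <<'E'
from h import *
T=state()["tool_pos"];to([.5275,-.267,.112])
f=grab_frame("side")
X=[T[0],T[1],T[2]+.02];u,v=proj(f,X)[0].round().astype(int)
p=knob(f,u,v,30);q=p[p[:,2]>T[2]-.01]
print(least_squares(lambda c:np.linalg.norm(q-c[:3],axis=1)-.026,X,loss="soft_l1",f_scale=.002).x.round(4))
x=at(f,"ring_seat",286,165)
if x:
    w=world(f,x["pixels"]);w=w[w[:,1]>-.26+.02];print("ring",x["rect"],x["p"],np.percentile(w[:,2],[10,50,90]))
a,b=proj(f,[.5275,-.267,.1])[0].astype(int)
cv2.imwrite("pics/home.png",cv2.resize(f["color"][b-30:b+30,a-30:a+30],(600,600),interpolation=cv2.INTER_CUBIC))
E
```

```text
R [[0.026, 1.0, 0.002], [1.0, -0.026, -0.002], [-0.002, 0.002, -1.0]] pos [ 0.5277 -0.2678  0.1124] F [-6.12  5.22 14.81] w 0.472 g 87.4466641494655 t 13.7
tool shift cm [ 0.08 -0.02  0.04]
knob pts 291 [[0.505, -0.279, 0.098], [0.527, -0.252, 0.137], [0.55, -0.24, 0.156]]
[ 0.527  -0.2675  0.1308]
ring [286.1, 169.8, 17.1, 15.5] 0.54 [0.08510427 0.09255086 0.09526963]
```

View pics/home.png

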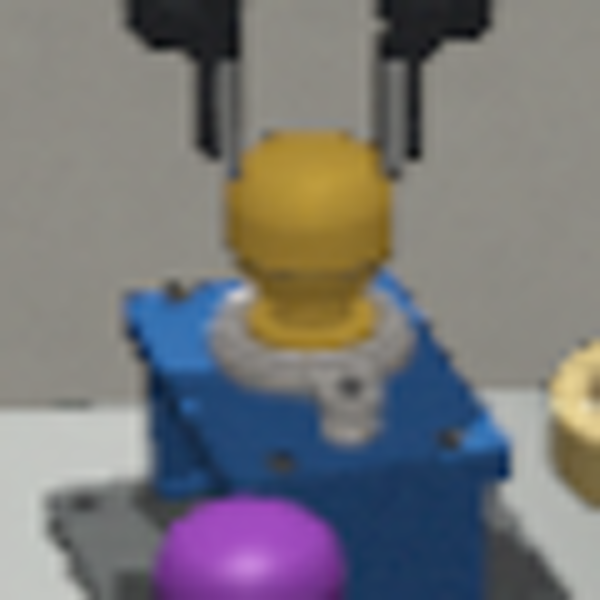

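The flange sits inside the ring's lip at crop (310,330), and the ring is down near the bridge. The TCP has stalled while force rises, so the ring is on its stop (foot at about 0.032). I'll hold briefly, then hand in.

Request:
{"api": "jog_arm", "payload": {"moves": [[[3.5,0,0,0.05,0,0,0],[3.5,0,0,0,0,0,0],[3.5,0,0,0,0,0,0],[3.5,0,0,0,0,0,0],[3.5,0,0,0,0,0,0],[3.5,0,0,0,0,0,0]]]}}

```text
time: 14.3
tool_pos: [0.5278, -0.2679, 0.1124]
tool_rot: [0.001, 0.716, 0.698, 0.0]
contact_force: [-6.2, 4.2, 17.3]
gripper_width: 0.469
grasp_force: 88.1
```

```bash
python3 -c "
from h import *
to([.5275,-.267,.112]);print(job_done())"
```

```text
R [[0.026, 1.0, 0.002], [1.0, -0.026, -0.002], [-0.002, 0.002, -1.0]] pos [ 0.5278 -0.2679  0.1124] F [-6.2   4.21 17.35] w 0.469 g 88.09162575627852 t 14.3
tool shift cm [ 0.09 -0.03  0.04]
the job is handed in; nothing more can be done
None
```

The brass knob is through the sprung ring with its flange seated and the ring down on its stop, and the arm is still holding it pressed at about 17 N; I handed the job in at 14.3 s and got no verdict back.

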